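Open the jar rail on the bar: flip its ratchet pawl, slide the stop back

ROBOT

A 6-joint arm with a two-finger parallel gripper is mounted at the origin on the work surface. World frame = base frame: x ahead of the robot, y to its left, z up, the work surface at z = 0. Lengths are in mm, angles in rad, forces in N, time in s.
With the tool pointing down it reaches from about 300 to 775 mm from the base axis. Payload 14.6 kg.
Tool frame: the origin (TCP) lies at the very end of the fingers, on their centre line; the grasp point (between the pads) lies 19 mm behind it; z points along the fingers, y is the direction in which the jaws open and shut (so a half turn about z gives the same grasp; the last joint's range is limited). The gripper opens to 94 mm and grips with 3 to 60 N. Pads are 16 mm wide; open, the fingers measure 119 mm over their backs; the gripper's body (75 mm by 177 mm) begins 78 mm behind the grasp point.
Start: joints at [-1.29, 0.3, 1.521, -0, 1.321, -0.067], TCP at [187.449, -517.061, 205.446] pointing down, gripper open.
Joint ranges: [-3.03, 3.03], [-0.79, 2.21], [0.23, 2.52], [-1.04, 4.18], [0, 3.07], [-2.55, 2.55]. Speed limits (rad/s): [2.22, 2.22, 2.57, 3.14, 3.14, 3.14].

INTERFACE

Orientations are given as [roll, pitch, yaw] about the fixed x, y, z axes, in that order (R = Rz(yaw) Ry(pitch) Rx(roll)).
In Python, from cell import manip gives the robot as it stands.
- The arm moves only by the shell command python3 -m inch 'ROWS' [FORCE]. ROWS is a JSON object of lists of equal length, an entry for each row: "grip": the opening, from -1 (shut) to 1 (fully open), so that 0 is half open; "travel": the shift along the world's x, y, z in cm, a list of three; "turn": the turn, a rotation vector about the world's x, y, z in degrees, a list of three. A call has 1 to 10 rows; each row is the pose to reach, as a shift and turn from the pose measured when the call began; what a row does not reach only later rows make up. A row lasts 1/8 s, in which the tool goes at most 62.5 mm and 10.7 degrees, less where a joint would pass 70% of its speed; a pose out of reach is approached as far as the arm can. A call with a gripper value outside its range is refused whole. The fingers move at their own pace and stop on an object; FORCE is the grip in N (left out, the last holds). Time passes only in rows, so rows that repeat a pose let the fingers close. It gives the time, the measured TCP pose, the force and the opening at its end, in the units of the state.
- manip.read_state(): the state, without advancing time (a new reading comes with each control period).
- manip.camera(name): name is "scene" or "top" or "wrist"; returns (picture, depth): 384x512x3 uint8, red, green, blue; 384x512 float32, mm along the optical axis (not along the pixel's ray), 0 where there is no reading.
- manip.calibration(name): a dict with "fx", "fy", "cx", "cy" (pixels), "world_from_camera" (4x4, takes a point from camera to world coordinates). Camera axes: x right, y up, looking along -z (the intrinsics and any distortion apply to the point x, -y, -z); pixel columns grow to the right and rows downward; lengths in mm; the calibration is good to about 2 mm. A picture is of the moment at which its call begins: read the wrist's pose just before it. calibration takes no time and is no camera call; for the wrist camera it gives the pose at the moment of the call.
- manip.sign_off(): hands the job in, once; it reports no verdict.
Trained networks look in the newest picture that a camera, given by its name, has taken for a name from the list of things; names that differ only in an ending like _2 or _b are one class to them, and where a whole thing is asked for, a point or a joint stands for the part that bears it (a point fixed in the world has none). Each returns a list of dicts, best first, with "p" (0 to 1); they miss things now and then, are a little off and sometimes report something else, mostly with a low value. They report only what shows in the picture. A call takes as long as a camera call.
- manip.look_for(camera, label): "bbox" ([left, top, right, bottom] in pixels, round what is visible of it).
The state is a dict: "clock": time; "joints": joint angles; "qd": joint speeds; "effort": joint torques, N m; "eef_pos": TCP position; "eef_rot": TCP orientation; "wrist_force": force on the tool from outside, world axes, zero at the start; "moment": the same for the moment, N m; "finger_gap": finger opening in mm.
Only numpy, scipy, OpenCV 4.12 (cv2) and the standard library are available. Lean on these libraries where they do the work, as an engineer would, in place of code of your own. Each camera call takes 0.05 s, during which the arm holds its last target.

TASK

Another garnish jar has to go into the rail that holds the two amber jars. Flip that rail's ratchet pawl over with its ball-ended lever, so that it stays clear of the rack, then slide the black stop fully back, away from the jars, to the far end of its travel.

Things in the scene. Friction and masses are not known exactly. Their poses are not given: they have to be found in the camera images.
- rail_grip (a point): Centre of the upright black knob (24 mm across, 28 high, 110 mm above the table) on the stop of the rail with two amber lidded jars; an equal rail holding open steel tins is not to be used. Axes are the rail's: z up, +x the way the stop slides back from the jars (world +x within 0.4 rad), +y to the toothed rack. Below it: a 12 mm stem, black block 18 mm thick, top at 68 mm. Jar tops: 84 mm.
- rail_knob (a point): Centre of the 20 mm steel ball on the pawl's lever (8 mm bar). The lever turns about a pin along the rail's y, 52 mm from the ball, 74 mm above the table, carried by the stop 70 mm to +y of its knob. Engaged, it leans 15 to 27 deg to +x (ball 13 to 24 mm to +x of the pin, 120 to 124 mm up). Pushed to -x past upright (under 1 N) it falls over, leans 38 deg the other way and stays.
- rail_pawl (a joint): Angle of the pawl (rad): 0.1 to 0.35 with its tooth on the rack, 1.25 flipped right over and clear; let go below about 0.6 it drops back. Engaged, it lets the stop move towards the jars but blocks it from sliding back, after 12 mm of play at most.
- rail_stop (a joint): Position of the stop along the rail (m): 0 nearest the jars, grows as it slides back along the rail's +x, 0.110 fully back at the hard end of its travel. Sliding takes about 3 N once the pawl is flipped.

How it is judged:
By the outcome, as a careful person would: the job done as asked, in the order asked, and still so for the second after the job is handed in, with the robot touching nothing.
It also fails if it takes over 38 s, if anything falls off the work surface, if the arm or the gripper's body presses on something with over 40 N, if the wrist force passes 120 N, or if a joint passes its speed limit or range.

## Working session

There is one attempt and no reset: what is moved stays moved. The work goes in short steps, Python scripts to look and compute and a shell command to move; the robot and the scene stay as the last step left them, time stands still between calls to the robot, and variables do not carry over. Pictures are saved under pics/ and viewed, and the job is handed in when it is done.

```bash
mkdir -p pics; ls
python3 - <<'E'
from cell import manip
import cv2
print(manip.read_state())
for n in ["scene","top"]:
    im,d=manip.camera(n); cv2.imwrite(f"pics/{n}0.png",im[:,:,::-1])
    for l in ["rail_grip","rail_knob"]:
        print(n,l,manip.look_for(n,l))
E
```

```text
pics
{'clock': 0.0, 'joints': array([-1.28961666e+00,  3.00491021e-01,  1.52158454e+00, -1.66669494e-05,
        1.32071870e+00, -6.66067215e-02]), 'qd': array([ 0.00056424, -0.0007186 , -0.00091903,  0.0005669 , -0.0016179 ,
        0.00034604]), 'effort': array([-2.28981611e-03, -5.31809413e+01, -3.52736485e+01,  7.07020448e-02,
        2.44333141e-02, -1.24155740e-04]), 'eef_pos': array([ 187.36414038, -516.81469822,  204.87394919]), 'eef_rot': array([-3.14039264e+00, -6.38679069e-05,  3.47790487e-01]), 'wrist_force': array([-0.0117023 , -0.06295644, -0.79795445]), 'moment': array([-0.00647674,  0.03182729,  0.00800534]), 'finger_gap': 93.82931534215408}
scene rail_grip [{'bbox': [173.9, 211.4, 253.9, 290.6], 'p': 0.9}]
scene rail_knob [{'bbox': [236.5, 214.7, 253.6, 261.3], 'p': 0.54}]
top rail_grip [{'bbox': [291.2, 164.9, 303.8, 184.9], 'p': 0.61}, {'bbox': [287.4, 166.8, 349.6, 205.2], 'p': 0.6}]
top rail_knob [{'bbox': [292.0, 164.5, 307.3, 186.0], 'p': 0.45}]
```

View pics/scene0.png

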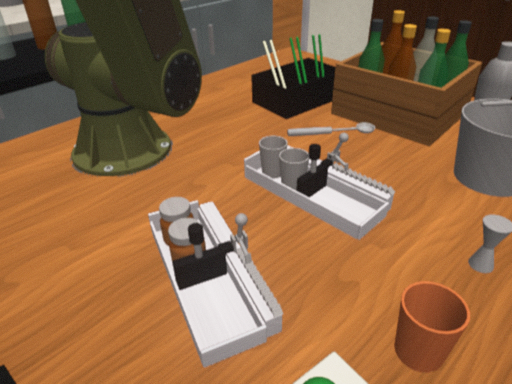

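View pics/top0.png

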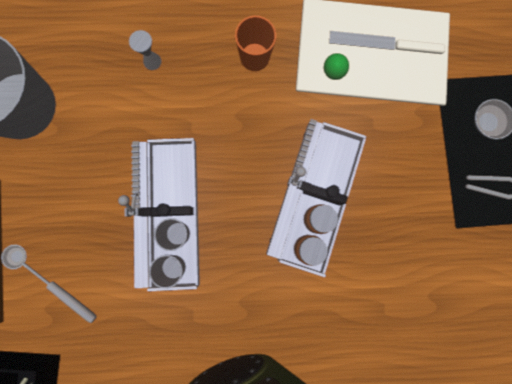

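The scene view shows the amber jars in the near rail, with its knob at about (196,235) and ball at (241,218). In the top view this is the right-hand rail, next to the cutting board, with the knob near (334,191) and the ball near (298,175). Next I measure both.

```bash
cat > h.py <<'E'
from cell import manip
import numpy as np, cv2
def cloud(n,d):
    c=manip.calibration(n); v,u=np.mgrid[0:384,0:512]
    P=np.stack([(u-c["cx"])/c["fx"]*d,-(v-c["cy"])/c["fy"]*d,-d,np.ones_like(d)],-1)
    return (P@np.array(c["world_from_camera"]).T)[...,:3]
E
python3 - <<'E'
from h import *
print({k:v for k,v in manip.calibration("top").items()})
ims=[]
for n,(a,b,c,e) in {"top":(260,110,380,285),"scene":(140,190,290,360)}.items():
    im,d=manip.camera(n); P=cloud(n,d); np.save(n+".npy",P); 
    cv2.imwrite(f"pics/{n}z.png",cv2.resize(im[b:e,a:c,::-1],None,fx=3.4,fy=3.4,interpolation=cv2.INTER_CUBIC))
    z=P[...,2]; sub=np.zeros_like(z,bool); sub[b:e,a:c]=1
    for lo,hi in [(100,135),(117,140),(78,90),(60,72)]:
        m=sub&(z>lo)&(z<hi)&(d>0)
        k,lab,st,cen=cv2.connectedComponentsWithStats(m.astype(np.uint8))
        for i in range(1,k):
            if st[i,4]>5: q=P[lab==i]; print(n,(lo,hi),st[i,4],cen[i].round(),q.mean(0).round(1),q.min(0).round(1),q.max(0).round(1))
E
```

```text
{'fx': 372.6051349630887, 'fy': 372.6051349630887, 'cx': 257.0021094034625, 'cy': 188.58314133462858, 'world_from_camera': array([[-2.81727834e-02,  9.94698533e-01, -9.88995578e-02,
         4.40691561e+02],
       [-9.99338849e-01, -2.57524568e-02,  2.56646846e-02,
         2.73490049e+01],
       [ 2.29817176e-02,  9.95572158e-02,  9.94766405e-01,
         8.13856572e+02],
       [ 0.00000000e+00,  0.00000000e+00,  0.00000000e+00,
         1.00000000e+00]])}
top (100, 135) 96 [301. 172.] [538.3 -72.6 127.4] [530.  -83.2 100.1] [549.3 -64.1 134.2]
top (100, 135) 150 [333. 191.] [ 501.5 -132.3  120.5] [ 490.7 -144.4  100.9] [ 512.7 -122.8  126.2]
top (117, 140) 90 [301. 171.] [539.  -72.9 129.9] [530.4 -83.2 123.4] [549.3 -64.1 136.6]
top (117, 140) 124 [333. 190.] [ 502.1 -133.6  122.9] [ 491.6 -144.4  117.7] [ 512.7 -123.1  126.2]
top (78, 90) 16 [290. 180.] [529.6 -58.6  79.5] [523.  -62.   78.2] [537.1 -55.5  81.6]
top (78, 90) 21 [295. 182.] [525.3 -67.6  82.2] [520.8 -73.6  78.6] [531.7 -63.5  89.4]
top (78, 90) 15 [300. 183.] [522.4 -78.2  79.6] [514.6 -81.7  78.1] [530.7 -75.
[... 927 characters left out ...]
-150.9   78.2] [477.6 -97.5  87.1]
scene (78, 90) 75 [238. 235.] [529.3 -71.8  81.1] [516.8 -84.7  78.1] [539.6 -56.6  89.3]
scene (78, 90) 44 [198. 248.] [ 507.5 -138.7   84.1] [ 502.4 -142.3   78. ] [ 511.2 -131.8   89.7]
scene (60, 72) 18 [189. 215.] [410.8 -85.5  64.5] [402.9 -93.7  60.1] [416.  -77.3  71.3]
scene (60, 72) 53 [166. 221.] [ 396.3 -123.9   65.4] [ 376.4 -127.6   60. ] [ 410.9 -117.    72. ]
scene (60, 72) 602 [204. 254.] [ 509.3 -128.7   64.8] [ 482.7 -179.1   60. ] [531.8 -78.4  71.9]
scene (60, 72) 100 [246. 250.] [550.7 -76.6  66.6] [527.8 -87.6  60. ] [564.4 -60.8  71.7]
scene (60, 72) 113 [182. 245.] [ 466.5 -142.1   64.6] [ 438.6 -152.3   60.1] [ 479.8 -126.4   72. ]
```

Run:
```python
import numpy as np,cv2
P=np.load("top.npy"); z=P[...,2]; Q=P[110:285,260:380].reshape(-1,3)
for lo,hi in [(8,30),(20,60)]:
    q=Q[(Q[:,2]>lo)&(Q[:,2]<hi)]; print(lo,cv2.minAreaRect(q[:,:2].astype(np.float32)),len(q))
S=np.load("scene.npy").reshape(-1,3)
for A in (Q,S):
    for c,r,lo in [((540,-75),18,116),((502,-135),20,118)]:
        q=A[(np.hypot(A[:,0]-c[0],A[:,1]-c[1])<r)&(A[:,2]>lo)&(A[:,2]<140)]
        print(np.median(q,0).round(1),cv2.minEnclosingCircle(q[:,:2].astype(np.float32)),q[:,2].max())
```

```text
8 ((501.14349365234375, -116.30909729003906), (127.22938537597656, 304.4287109375), 70.75709533691406) 704
20 ((502.461669921875, -116.99266052246094), (131.87017822265625, 311.6825866699219), 70.10305786132812) 3234
[538.9 -72.8 129.9] ((539.4712524414062, -73.63108825683594), 9.838114738464355) 136.62111008825923
[ 502.7 -133.9  122.9] ((502.385498046875, -134.33523559570312), 11.835213661193848) 126.1832503160017
[545.2 -79.  129.3] ((542.977294921875, -76.43903350830078), 9.445624351501465) 135.31831438185674
[ 506.8 -137.7  123.8] ((505.2265319824219, -135.66429138183594), 12.590008735656738) 126.0170198654655
```

View pics/scenez.png

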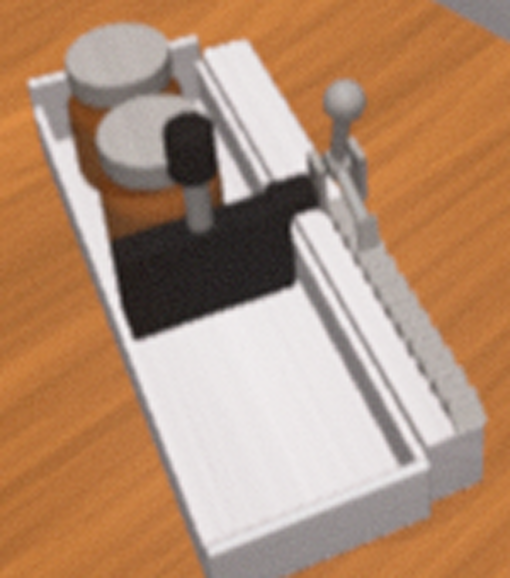

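View pics/topz.png

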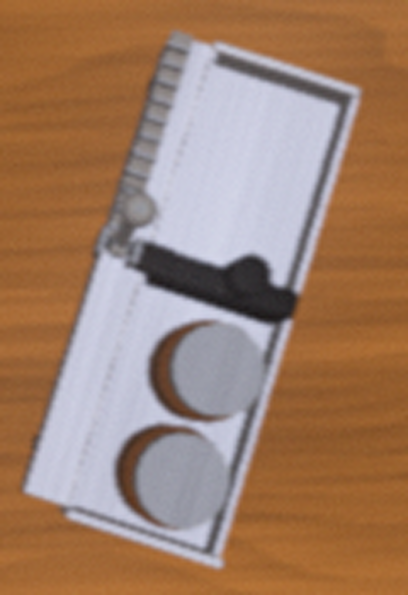

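Both zooms show the same rail. The ball leans towards +x, away from the jars, and the stop is up against the second jar. Estimates:
- **Ball:** about (541,-75,122).
- **Knob:** about (504,-135,110).
- **Rail yaw:** about -0.34 rad.
- **Check:** the ball-to-knob offset in rail axes is (15,69) mm, which fits the given sizes.

I'll move to the +x side of the ball with the fingers shut.

```bash
python3 -m inch '{"grip":[-1,-1,-1,-1,-1,-1,-1,-1,-1,-1],"travel":[[4,4.3,0],[8,8.6,0],[12,12.9,0],[16,17.2,0],[20,21.5,0],[24,25.8,0],[28,30.1,0],[32,34.4,0],[36,38.7,0],[39.6,42.7,0]],"turn":[[0,0,-4],[0,0,-8],[0,0,-12],[0,0,-16],[0,0,-20],[0,0,-24],[0,0,-28],[0,0,-32],[0,0,-36],[0,0,-39.4]]}' 20
```

```text
clock: 1.65
eef_pos: [584.6, -88.3, 205.4]
eef_rot: [-3.141, -0.0, -0.342]
wrist_force: [0.7, -1.1, 1.3]
finger_gap: 0.6
```

```bash
python3 -m inch '{"grip":[-1,-1,-1,-1],"travel":[[0,0,-4],[0,0,-8],[0,0,-9.5],[0,0,-9.5]],"turn":[[0,0,0],[0,0,0],[0,0,0],[0,0,0]]}'
python3 - <<'E'
from h import *
im,d=manip.camera("scene"); cv2.imwrite("pics/s1.png",cv2.resize(im[150:350,120:320,::-1],None,fx=3,fy=3,interpolation=cv2.INTER_CUBIC))
E
```

```text
clock: 2.15
eef_pos: [584.6, -88.4, 110.4]
eef_rot: [-3.141, 0.001, -0.342]
wrist_force: [0.1, 0.3, 0.2]
finger_gap: 0.7
```

View pics/s1.png

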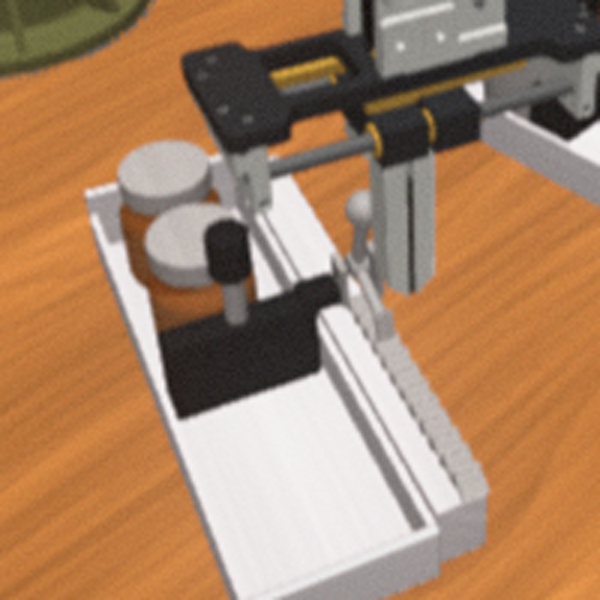

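Picture s1 shows the shut fingers at (410,230), about 40 mm to +x of the ball at (360,208) and level with it. I'll push along -x and retract.

```bash
python3 -m inch '{"grip":[-1,-1,-1,-1,-1,-1,-1],"travel":[[-1.4,0.5,0],[-2.4,0.85,0],[-3.3,1.15,0],[-4.2,1.5,0],[-5.1,1.8,0],[-6,2.1,0],[-6,2.1,0]],"turn":[[0,0,0],[0,0,0],[0,0,0],[0,0,0],[0,0,0],[0,0,0],[0,0,0]]}'
python3 - <<'E'
from h import *
im,d=manip.camera("scene"); cv2.imwrite("pics/s2.png",cv2.resize(im[150:350,120:320,::-1],None,fx=3,fy=3,interpolation=cv2.INTER_CUBIC))
E
```

```text
clock: 3.08
eef_pos: [524.6, -67.3, 111.6]
eef_rot: [-3.141, -0.001, -0.342]
wrist_force: [0.0, 0.2, 0.5]
finger_gap: 0.3
```

View pics/s2.png

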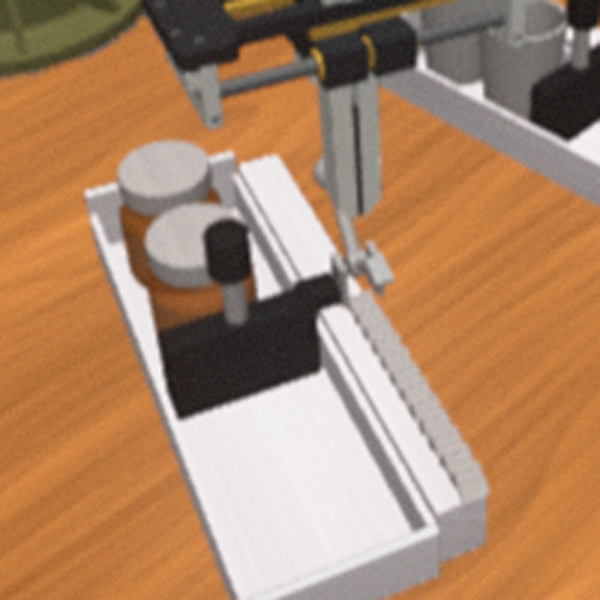

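Picture s2 shows the lever over to the jar side, with the ball behind the fingers at (320,170) and the pawl tooth raised off the rack at (380,275). I'll back off and raise the tool, then go above the knob half open.

```bash
python3 -m inch '{"grip":[-1,-1,-1,-1,0,0,0,0,0],"travel":[[1,-0.35,0],[1.4,-0.5,3],[1.4,-0.5,6],[1.4,-0.5,8],[-0.5,-3.5,8],[-2.1,-6.8,7],[-2.1,-6.8,4],[-2.1,-6.8,4],[-2.1,-6.8,4]],"turn":[[0,0,0],[0,0,0],[0,0,0],[0,0,0],[0,0,0],[0,0,0],[0,0,0],[0,0,0],[0,0,0]]}'
python3 - <<'E'
from h import *
im,d=manip.camera("scene"); P=cloud("scene",d); cv2.imwrite("pics/s3.png",cv2.resize(im[150:350,120:320,::-1],None,fx=3,fy=3,interpolation=cv2.INTER_CUBIC))
print(manip.look_for("scene","rail_knob"),manip.look_for("scene","rail_grip"))
im,d=manip.camera("wrist"); cv2.imwrite("pics/w3.png",im[:,:,::-1])
E
```

```text
clock: 4.25
eef_pos: [504.8, -135.5, 152.6]
eef_rot: [-3.141, -0.003, -0.341]
wrist_force: [0.3, -0.8, 1.1]
finger_gap: 45.3
[{'bbox': [225.7, 203.4, 250.3, 241.7], 'p': 0.63}] [{'bbox': [172.0, 198.7, 252.6, 290.4], 'p': 0.95}]
```

View pics/s3.png

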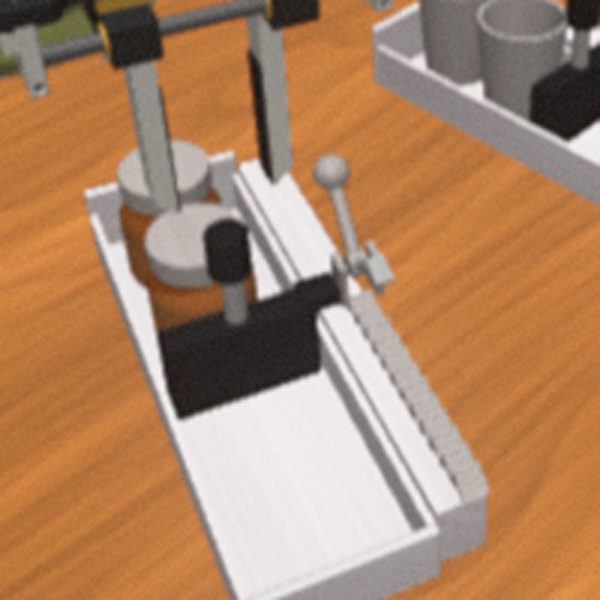

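View pics/w3.png

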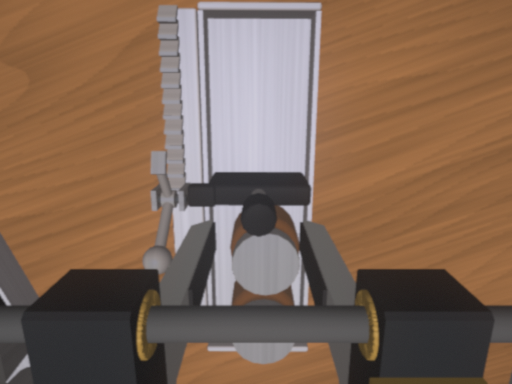

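The pawl stays flipped with nothing touching it (s3: ball at (330,172)). In the wrist view the knob at (259,213) sits midway between the fingers. I'll lower and grip it.

```bash
python3 -m inch '{"grip":[0,0,0,-1,-1,-1,-1,-1],"travel":[[0,0,-3],[0,0,-5.9],[0,0,-5.9],[0,0,-5.9],[0,0,-5.9],[0,0,-5.9],[0,0,-5.9],[0,0,-5.9]],"turn":[[0,0,0],[0,0,0],[0,0,0],[0,0,0],[0,0,0],[0,0,0],[0,0,0],[0,0,0]]}' 25
python3 - <<'E'
from h import *
im,d=manip.camera("scene"); cv2.imwrite("pics/s4.png",cv2.resize(im[150:350,120:320,::-1],None,fx=3,fy=3,interpolation=cv2.INTER_CUBIC))
E
```

```text
clock: 5.45
eef_pos: [504.8, -136.1, 94.5]
eef_rot: [3.141, -0.004, -0.341]
wrist_force: [-2.1, -3.9, 4.4]
finger_gap: 23.6
```

View pics/s4.png

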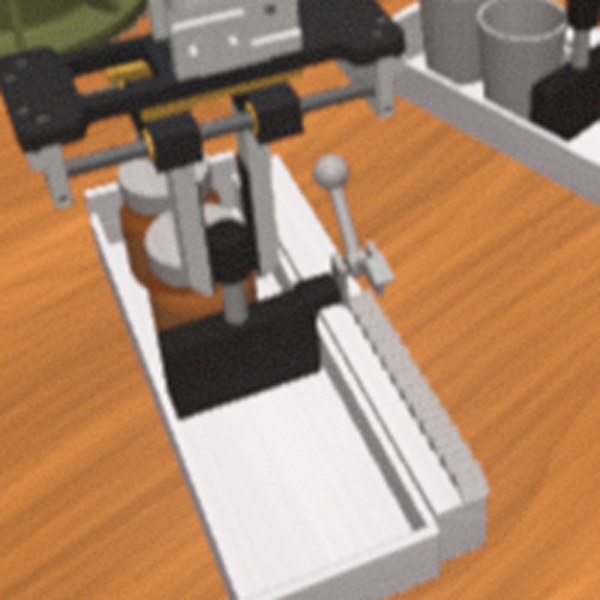

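The knob is held (gap 23.6 mm) and the lever is still flipped. I'll slide back 60 mm along (0.943,-0.333).

```bash
python3 -m inch '{"grip":[-1,-1,-1,-1,-1,-1],"travel":[[0.94,-0.33,0],[1.9,-0.67,0],[2.8,-1,0],[3.8,-1.33,0],[4.7,-1.67,0],[5.66,-2,0]],"turn":[[0,0,0],[0,0,0],[0,0,0],[0,0,0],[0,0,0],[0,0,0]]}'
python3 - <<'E'
from h import *
im,d=manip.camera("scene"); cv2.imwrite("pics/s5.png",cv2.resize(im[150:350,120:320,::-1],None,fx=3,fy=3,interpolation=cv2.INTER_CUBIC))
E
```

```text
clock: 6.25
eef_pos: [562.0, -156.8, 94.5]
eef_rot: [3.14, -0.004, -0.342]
wrist_force: [-4.6, -5.4, 1.0]
finger_gap: 23.5
```

View pics/s5.png

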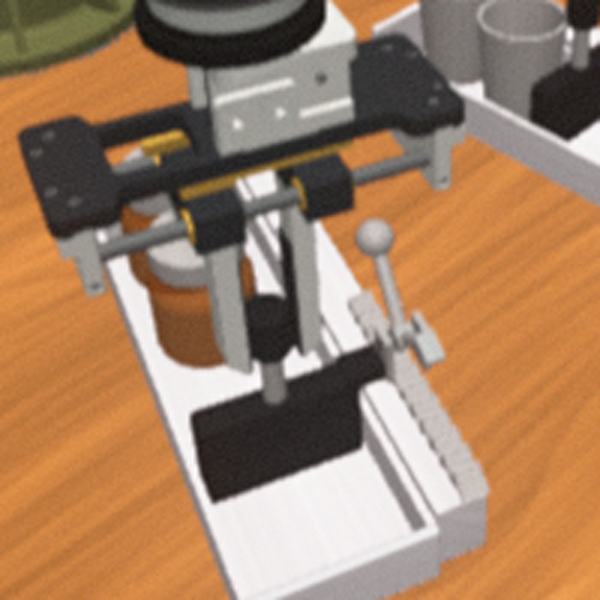

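The stop follows the hand and the jars stay put. I'll go on 30 mm, then in small steps until it hits the end.

```bash
python3 -m inch '{"grip":[-1,-1,-1,-1],"travel":[[0.75,-0.27,0],[1.5,-0.53,0],[2.25,-0.8,0],[2.8,-1.0,0]],"turn":[[0,0,0],[0,0,0],[0,0,0],[0,0,0]]}'; python3 -m inch '{"grip":[-1,-1,-1],"travel":[[0.25,-0.09,0],[0.5,-0.17,0],[0.5,-0.17,0]],"turn":[[0,0,0],[0,0,0],[0,0,0]]}';python3 -m inch '{"grip":[-1,-1,-1],"travel":[[0.25,-0.09,0],[0.5,-0.17,0],[0.5,-0.17,0]],"turn":[[0,0,0],[0,0,0],[0,0,0]]}'
python3 - <<'E'
from h import *
im,d=manip.camera("scene"); cv2.imwrite("pics/s6.png",cv2.resize(im[150:350,120:320,::-1],None,fx=3,fy=3,interpolation=cv2.INTER_CUBIC))
E
```

```text
clock: 6.8
eef_pos: [589.7, -166.7, 94.4]
eef_rot: [3.14, -0.0, -0.342]
wrist_force: [-29.6, 5.0, 14.4]
finger_gap: 23.4
clock: 7.18
eef_pos: [592.5, -167.7, 94.0]
eef_rot: [3.14, 0.007, -0.341]
wrist_force: [-23.9, 3.5, 9.2]
finger_gap: 23.5
clock: 7.55
eef_pos: [595.6, -168.9, 93.5]
eef_rot: [3.14, 0.013, -0.342]
wrist_force: [-19.4, 3.2, 6.1]
finger_gap: 23.0
```

View pics/s6.png

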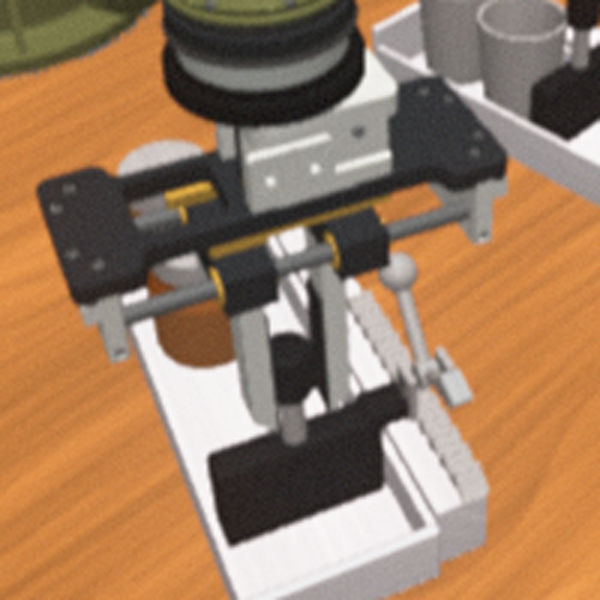

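In s6 the knob is at (293,365) and the block still shows clear tray beyond it. The force rose to 30 N after about 85 mm, then the pads slipped. That could be the hard end or a jam, so I'll release, rise and measure.

```bash
python3 -m inch '{"grip":[0,0,0,0,0,0,0],"travel":[[0,0,0],[0,0,0],[0,0,0],[0,0,3],[0,0,7],[-5,1.7,9],[-5,1.7,9]],"turn":[[0,0,0],[0,0,0],[0,0,0],[0,0,0],[0,0,0],[0,0,0],[0,0,0]]}'
python3 - <<'E'
from h import *
X=np.array([.943,-.333]);Y=np.array([.333,.943])
im,d=manip.camera("scene"); cv2.imwrite("pics/s7.png",cv2.resize(im[150:350,120:320,::-1],None,fx=3,fy=3,interpolation=cv2.INTER_CUBIC))
A=cloud("scene",d)
v=im.astype(int).sum(2); S=np.load("scene.npy"); 
sel=(A[...,2]>105)&(A[...,2]<127)&(v<150)&(abs(A[...,1]+165)<30)&(abs(A[...,0]-585)<45)
q=A[sel]; print(len(q), np.median(q,0).round(1),cv2.minEnclosingCircle(q[:,:2].astype(np.float32)))
im,d=manip.camera("wrist"); cv2.imwrite("pics/w7.png",im[:,:,::-1])
A=cloud("wrist",d).reshape(-1,3); q=A[(A[:,2]>112)&(A[:,2]<130)&(A[:,0]>540)&(A[:,0]<640)]
if len(q):print(len(q), np.median(q,0).round(1),cv2.minEnclosingCircle(q[:,:2].astype(np.float32)))
E
```

```text
clock: 8.48
eef_pos: [544.4, -151.2, 185.5]
eef_rot: [3.14, 0.011, -0.341]
wrist_force: [1.2, -0.4, -0.7]
finger_gap: 47.1
250 [ 593.5 -170.7  122.2] ((590.19677734375, -168.23910522460938), 10.131438255310059)
1451 [ 586.7 -160.5  122.4] ((586.2123413085938, -129.4560546875), 48.89044189453125)
```

View pics/s7.png

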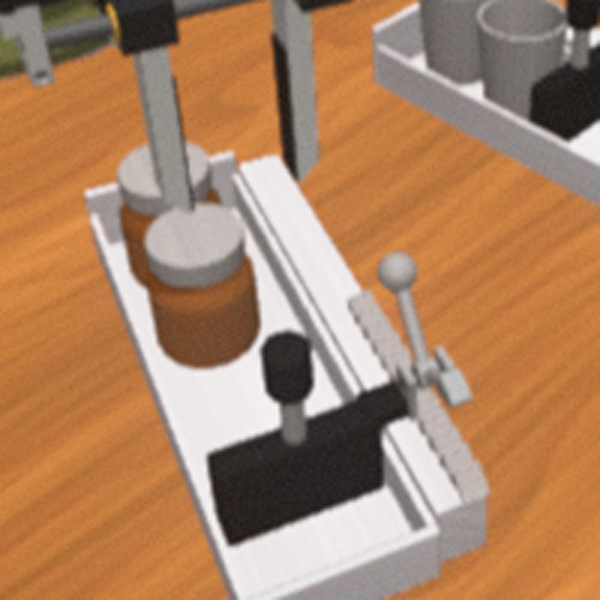

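View pics/w7.png

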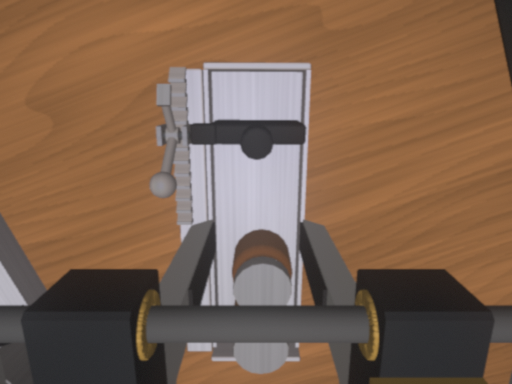

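s7 and w7 show the knob freed. It has moved 91 mm from the start, by the same camera, and the pawl is still flipped. To confirm this is the hard end and not a jam, I'll push the knob from the jar side with shut fingers.

```bash
python3 -m inch '{"grip":[-1,-1,-1,-1,-1],"travel":[[0,0,-3],[0,0,-6],[0,0,-8],[1,-0.35,-8],[2.3,-0.8,-8]],"turn":[[0,0,0],[0,0,0],[0,0,0],[0,0,0],[0,0,0]]}';for i in 1; do python3 -m inch '{"grip":[-1,-1,-1],"travel":[[0.25,-0.09,0],[0.4,-0.14,0],[0.4,-0.14,0]],"turn":[[0,0,0],[0,0,0],[0,0,0]]}'; done
python3 - <<'E'
from h import *
im,d=manip.camera("scene"); cv2.imwrite("pics/s8.png",cv2.resize(im[150:350,120:320,::-1],None,fx=3,fy=3,interpolation=cv2.INTER_CUBIC))
E
```

```text
clock: 9.2
eef_pos: [568.6, -159.6, 104.1]
eef_rot: [3.14, 0.017, -0.341]
wrist_force: [-72.9, 24.4, 38.8]
finger_gap: 2.0
clock: 9.57
eef_pos: [567.8, -159.2, 104.1]
eef_rot: [3.14, 0.034, -0.341]
wrist_force: [-50.6, 16.3, 25.8]
finger_gap: 0.3
```

View pics/s8.png

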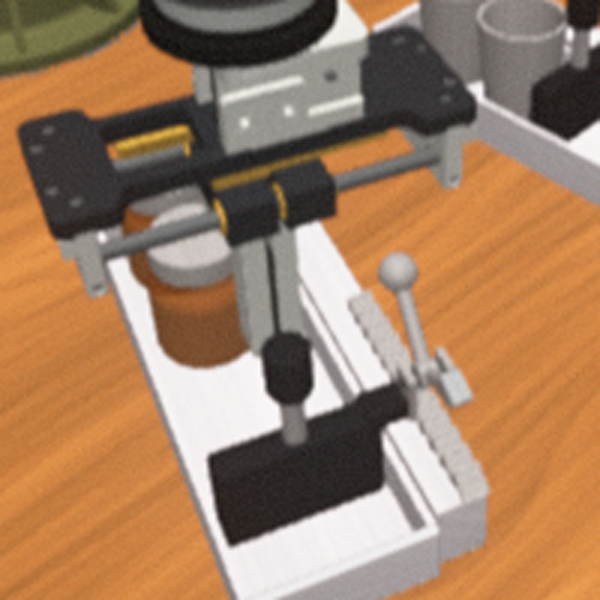

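Pushed with 50 N (73 N at first contact), the stop does not move and the rail has not shifted, so this is the hard end. I'll back off, rise clear and check.

```bash
python3 -m inch '{"grip":[-1,-1,-1,-1,-1,-1,-1,-1],"travel":[[-1.2,0.4,0],[-2.4,0.85,0],[-2.4,0.85,4],[-2.4,0.85,8],[-4,-5,11],[-6,-10,11],[-8,-14,11],[-8,-14,11]],"turn":[[0,0,0],[0,0,0],[0,0,0],[0,0,0],[0,0,0],[0,0,0],[0,0,0],[0,0,0]]}'
python3 - <<'E'
from h import *
for n,b in (("scene",(120,150,320,350)),("top",(250,90,400,290))):
    im,d=manip.camera(n); cv2.imwrite(f"pics/{n}9.png",cv2.resize(im[b[1]:b[3],b[0]:b[2],::-1],None,fx=3,fy=3,interpolation=cv2.INTER_CUBIC))
    A=cloud(n,d); v=im.astype(int).sum(2)
    q=A[(A[...,2]>105)&(A[...,2]<127)&(v<150)&(abs(A[...,1]+168)<25)&(abs(A[...,0]-590)<25)]
    print(len(q),cv2.minEnclosingCircle(q[:,:2].astype(np.float32)) if len(q) else 0)
    q=A[(A[...,2]>80)&(A[...,2]<140)&(np.hypot(A[...,0]-585,A[...,1]+90)<40)]
    q=q[q[:,2]>104]; print("ball",len(q),np.median(q,0).round(1),q[:,2].max())
E
```

```text
clock: 10.62
eef_pos: [487.4, -302.1, 214.9]
eef_rot: [3.139, 0.032, -0.345]
wrist_force: [-0.0, -0.3, 0.6]
finger_gap: 0.7
255 ((589.8890380859375, -168.17428588867188), 10.4827241897583)
ball 165 [585.7 -93.4 119.6] 126.62215199884406
109 ((584.072021484375, -162.80027770996094), 10.65700912475586)
ball 87 [578.2 -86.9 120.7] 125.2949485677027
```

View pics/scene9.png

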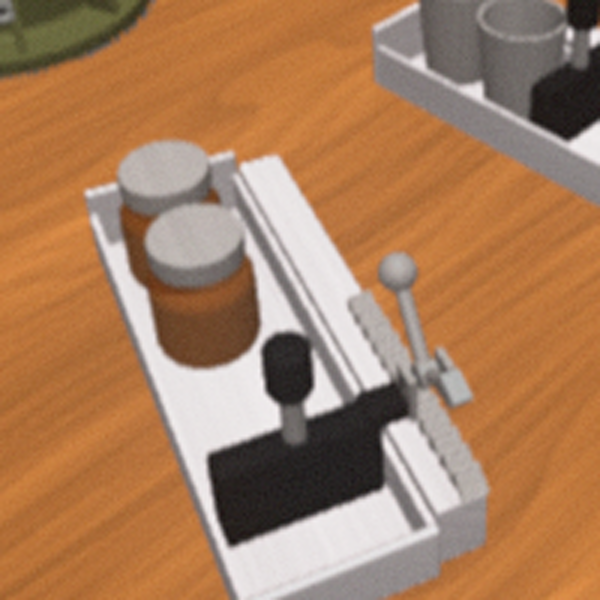

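View pics/top9.png

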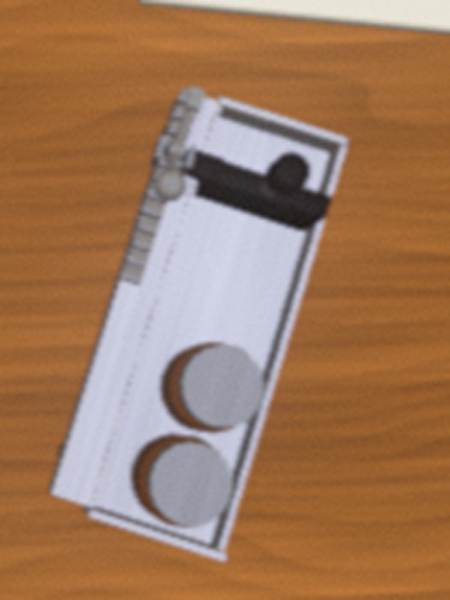

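Both views show the knob unmoved since release, with the ball about 29 mm to -x of the pin at 115 to 120 mm up, so the pawl is fully flipped. The jars are standing and the arm is clear.

```bash
python3 -c "
from cell import manip
print(manip.sign_off())"
```

```text
the job is handed in; nothing more can be done
None
```

I flipped the pawl on the amber-jar rail clear of the rack, then slid the stop back until it hit a hard end. I handed the job in at about 10.7 s of the 38 s allowed.

- **Pawl:** I pushed its ball over to the jar side with shut fingers. It stayed flipped when let go. In the last pictures the ball sits about 29 mm to the jar side of its pin, close to the 32 mm expected.
- **Stop:** I gripped its knob and slid it about 91 mm by the camera. There the force rose to about 30 N and the pads slipped a few millimetres.
- **End of travel:** To check for a jam, I pushed the knob again from the jar side with shut fingers. About 60 N steady (86 N at first contact, under the 120 N limit) did not move it. I took that as the end of its travel.
- **Last look:** The knob had not moved since I released it, both jars were standing, the rail had not shifted, and the arm was clear with wrist force near zero.

**What I could not confirm:** the cameras do not show the stop's joint value. The 91 mm fits a start about 19 mm into the 110 mm travel, but I never measured that. The stop also rests short of the tray's end wall. The scene and top cameras disagree by about 6 to 8 mm on the final knob position. They already differed by about 3 mm before the move.

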